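# Move the key carrier over the end stops to the next rail

### The arm

A 6-joint arm with a two-finger parallel gripper is mounted at the origin on the work surface. World frame = base frame: x ahead of the robot, y to its left, z up, the work surface at z = 0. Lengths are in mm, angles in rad, forces in N, time in s.
With the tool pointing down it reaches from about 350 to 875 mm from the base axis. Payload 4.2 kg.
Tool frame: the origin (TCP) lies on the mounting face of the last link; the fingertips stand 173 mm ahead of it and the grasp point (between the pads) lies grip_point_offset ahead of it (grip_point_offset is the distance from the TCP to the grasp point, in mm); z points along the fingers, y is the line along which they close (so a half turn about z gives the same grasp; the last joint's range is limited). The gripper opens to 85 mm and grips with 20 to 120 N. Pads are 22 mm wide; open, the fingers measure 114 mm over their backs; the gripper's body (76 mm by 85 mm) begins 54 mm behind the grasp point. The pads swing forward as they close: fully open they stand 13 mm farther back than shut.
Start: joints at [1.569, 0.385, 0.008, 0, -1.194, -0.259], TCP at [161.127, 603.853, 404.712] pointing down, gripper open.
Joint ranges: [-3.14, 3.14], [-1.21, 2.06], [-1.07, 1.41], [-3.16, 2.05], [-2.99, -0.16], [-3.1, 3.1]. Speed limits (rad/s): [2.79, 2.79, 3.14, 3.14, 3.14, 3.14].

### API

Orientations are given as a unit quaternion [x, y, z, w].
In Python, from bench import read_state, get_image, job_done, recognise, place_of, grip_point_offset gives the robot as it stands. The module is installed in compiled form; this text tells all that it offers.
- The arm moves only by the tool carry_out, never from a script. Its arguments are lists of equal length, an entry for each row: "slide": the shift along the tool's x, y, z in m, a list of three; "roll": the turn about the tool's z in degrees; "claw": the finger opening in m, from 0 to 0.0854. A call has 1 to 8 rows; each row is the pose to reach, as a shift and turn from the pose commanded when the call began, along the tool's axes at that moment; what a row does not reach only later rows make up. A row lasts 1/8 s, in which the tool goes at most 62.5 mm and 10.7 degrees, less where a joint would pass 70% of its speed; a pose out of reach is approached as far as the arm can. A call with a gripper value outside its range is refused whole. The fingers move at their own pace and stop on an object; the grip force is fixed at half the most. Time passes only in rows, so rows that repeat a pose let the fingers close. It gives the time, the measured TCP pose, the force, the opening and the grip force at its end, in the units of the state.
- read_state(): the state, without advancing time (a new reading comes with each control period).
- get_image(name): name is "side" or "top"; returns a dict with "img" (384x512x3 uint8, red, green, blue), "z_map" (384x512 float32, mm along the optical axis (not along the pixel's ray), 0 where there is no reading), "mtx" (3x3 intrinsics, pixels), "world_from_camera" (4x4, takes a point from camera to world coordinates). Camera axes: x right, y up, looking along -z (the intrinsics and any distortion apply to the point x, -y, -z); pixel columns grow to the right and rows downward; lengths in mm; the calibration is good to about 2 mm. A picture is of the moment at which its call begins.
- job_done(): hands the job in; it is judged then, once.
Trained networks look in a picture, given as the dict that the camera call returned (one of the last four; its "shot" number tells which), for a name from the list of things; names that differ only in an ending like _2 or _b are one class to them, and where a whole thing is asked for, a point or a joint stands for the part that bears it (a point fixed in the world has none). Each returns a list of dicts, best first, with "conf" (0 to 1); they miss things now and then, are a little off and sometimes report something else, mostly with a low value. They report only what shows in the picture. A call takes as long as a camera call. They do not tell look-alikes from the thing itself.
- recognise(picture, thing): "at" ([column, row] in pixels, amid what is visible of it).
- place_of(picture, thing): "at" ([column, row] in pixels: a listed point, or the origin of a listed thing).
The state is a dict: "clock": time; "joints": joint angles; "joint_vel": joint speeds; "joint_efforts": joint torques, N m; "position": TCP position; "ee_rot": TCP orientation; "contact_force": force on the tool from outside, world axes, zero at the start; "wrist_torque": the same for the moment, N m; "gripper_width": finger opening in mm; "grasp_force": force on a finger pad.
Only numpy, scipy, OpenCV 4.12 (cv2) and the standard library are available. Lean on these libraries where they do the work, as an engineer would, in place of code of your own. Each camera call takes 0.05 s, during which the arm holds its last target. There are 200 camera calls.

### The job

Lift the grey key carrier off the little rail it hangs on (it has a tab on top to take it by; do not squeeze it hard) and carry it over the end stops to the empty rail next to it. Lower it onto that rail between the two end stops, keep hold until it sits there, then let go so that it hangs straight on its own. Leave the bowl of keys, the spray bottle, the bike lock and the wooden tray where they are.

Things in the scene. Friction and masses are not known exactly. Their poses are not given: they have to be found in the camera images.
- carrier_tab (a point): Grip point on the key carrier: an upright grey plastic tab on its top, 10 mm thick (x) by 30 mm (y, along the rail), standing 46 mm clear above the roof; grip from above, across x. The point is mid-thickness, 20 mm below the tab's top edge. z up. Thin plastic: more than 30 N a finger breaks it, 10 to 15 N holds it well. Hanging, the point is 40 mm straight above the rail's centre line.
- carrier_seat (a point): Point of the carrier that lies on the rail's centre line when it hangs, 40 mm below the grip point. The carrier is a loose saddle (inverted U, 0.09 to 0.18 kg), 52 mm (x) by 44 mm (y), astride the rail: its roof inside centres itself on the rail, the two legs (29 mm apart inside) end 61 mm below this point. Lift straight up off the rail; 80 mm up clears the end stops.
- rail_start_mid (a point): Middle of the centre line of the rail where the carrier hangs at the start. Both rails are alike: level steel rod 12 mm thick along y (x across, z up), 130 mm above the bench, on posts 100 mm either side of the middle, on a fixed wooden foot 80 x 240 x 16 mm. Round end stops, 32 mm across and 6 mm thick, sit on the rod 80 mm either side of the middle.
- rail_next_mid (a point): Middle of the centre line of the other, empty rail (same make and axes as the first): the carrier goes here, anywhere clear between the end stops. The two rails stand side by side, roughly end to end, left or right of each other.
- bowl_center (a point): Blue ceramic bowl with keys in it, 140 mm across, 50 mm high; the point is its centre, 25 mm up. Leave alone.
- bottle_center (a point): Glass spray bottle with a white push dispenser, 72 mm across, 164 mm high; the point is 80 mm up. Leave alone.
- lock_center (a point): Silver bike lock body lying on the bench, 44 (x) x 150 (y) x 36 mm; the point is its centre. Leave alone.
- tray_center (a point): Wooden tray with a sliding lid, 102 (x) x 180 (y) x 57 mm; the point is its centre, 26 mm up. Leave alone.
Mind the look-alikes: they are no part of the job. Leave any green look-alike of the part that bears carrier_tab alone.

How it is judged (in metres and radians):
On the way, in this order (a step that is already met when the one before it is completed fails the run):
1. the carrier is lifted clear of its first rail (at least 30 mm up) and touches it no more (z of carrier_tab in the frame of rail_start_mid above 0.07 m and contact force between carrier and rail_start below 0.01 N), for 0.05 s.
2. the carrier, still held, is lowered onto the next rail, within 12 mm of its hanging height (x of carrier_tab in the frame of rail_next_mid between -0.012 and 0.012 m and y of carrier_tab in the frame of rail_next_mid between -0.058 and 0.058 m and z of carrier_tab in the frame of rail_next_mid below 0.052 m and contact force between the fingers and carrier above 0.5 N), for 0.05 s.
At the end, for the whole second after the job is handed in: The carrier hangs released and at rest on the next rail, between its end stops (its middle within 58 mm of the rail's middle, along it), seated (tab point 40 mm above the rail's centre line within 6 mm in height and 12 mm sideways), upright and in line with the rail within 0.2 rad (x of carrier_tab in the frame of rail_next_mid between -0.012 and 0.012 m and y of carrier_tab in the frame of rail_next_mid between -0.058 and 0.058 m and z of carrier_tab in the frame of rail_next_mid between 0.034 and 0.046 m and angle between carrier_tab's own z axis and vertical below 0.2 rad and angle between the y axis of carrier_tab and the y axis of rail_next_mid, either way round below 0.2 rad and contact force between carrier and rail_next above 0.2 N and linear speed of carrier below 0.03 m/s and contact force between the fingers and carrier below 0.05 N); the robot touches nothing.
It fails at once if the carrier is squeezed with more than 30 N a finger (60 N in all) (contact force between the fingers and carrier above 60 N).
It fails at once if the blue bowl of keys is moved by more than 20 mm (distance of bowl_center from where it was at the start of the episode above 0.02 m).
It fails at once if the glass spray bottle is moved by more than 20 mm (distance of bottle_center from where it was at the start of the episode above 0.02 m).
It fails at once if the bike lock body is moved by more than 20 mm (distance of lock_center from where it was at the start of the episode above 0.02 m).
It fails at once if the wooden tray is moved by more than 20 mm (distance of tray_center from where it was at the start of the episode above 0.02 m).
It also fails if it takes over 48 s, if anything falls off the work surface, if the arm or the gripper's body presses on something with over 40 N, if the wrist force passes 120 N, or if a joint passes its speed limit or range.

## Working session

There is one attempt and no reset: what is moved stays moved. The work goes in short steps, Python scripts to look and compute and a tool call to move; the robot and the scene stay as the last step left them, time stands still between calls to the robot, and variables do not carry over. Pictures are saved under pics/ and viewed, at most 10 in all, crops included, and the job is handed in when it is done.

Besides the shell and the picture viewer there is one more tool, called after ">>>" as name(argument=value, ...) on one line, values as JSON. carry_out: Moves the arm, as the interface text tells. Its arguments: {"type":"object","properties":{"slide":{"type":"array"},"roll":{"type":"array"},"claw":{"type":"array"}},"required":["slide","roll","claw"]}

```bash
mkdir -p pics; cat > h.py <<'E'
import numpy as np, cv2
from bench import *
def pt(p,at,win=2):
    c,r=int(round(at[0])),int(round(at[1]))
    z=p["z_map"][max(r-win,0):r+win+1,max(c-win,0):c+win+1]; z=z[z>0]
    if z.size==0: return None
    return ray(p,at,np.median(z))
def ray(p,at,d):
    K=p["mtx"]; x=(at[0]-K[0,2])/K[0,0]*d; y=(at[1]-K[1,2])/K[1,1]*d
    return (p["world_from_camera"]@[x,-y,-d,1])[:3]
def at_z(p,at,zw):
    a=ray(p,at,0);b=ray(p,at,1000); return a+(b-a)*(zw-a[2])/(b[2]-a[2])
def save(p,n,box=None,s=1):
    im=p["img"][:,:,::-1]
    if box: im=im[box[1]:box[3],box[0]:box[2]]
    cv2.imwrite("pics/"+n,cv2.resize(im,None,fx=s,fy=s,interpolation=cv2.INTER_CUBIC))
E
python3 - <<'E'
from h import *
np.set_printoptions(precision=1,suppress=True)
print(read_state(), grip_point_offset if not callable(grip_point_offset) else grip_point_offset())
for n in("top","side"):
    p=get_image(n); save(p,n+"0.png",s=1.5)
    print(n,p["world_from_camera"],p["mtx"], [k for k in p])
    for t in "carrier_tab carrier_seat rail_start_mid rail_next_mid bowl_center bottle_center lock_center tray_center".split():
        for d in place_of(p,t)[:3]: print(t,np.array(d["at"]),round(d["conf"],2),pt(p,d["at"]))
E
```

```text
{'clock': 0.0, 'joints': array([ 1.6,  0.4,  0. , -0. , -1.2, -0.3]), 'joint_vel': array([ 0.,  0.,  0., -0.,  0., -0.]), 'joint_efforts': array([  0. , -39.2,  18.8,   4.2,  -0. ,  -0. ]), 'position': array([161.1, 603.7, 403.6]), 'ee_rot': array([ 1. , -0.1, -0. ,  0. ]), 'contact_force': array([ 0.1, -0.9, -0.4]), 'wrist_torque': array([-0.,  0.,  0.]), 'grasp_force': 0.0, 'gripper_width': 85.57143547367885} 154.70000000000002
top [[ -0.    1.   -0.1 472.3]
 [ -1.   -0.   -0.   -2.9]
 [ -0.    0.1   1.  951.7]
 [  0.    0.    0.    1. ]] [[365.1   0.  244.5]
 [  0.  365.1 191.4]
 [  0.    0.    1. ]] ['img', 'z_map', 'mtx', 'world_from_camera', 'shot']
carrier_tab [187.3 196.1] 0.85 [515.2 124.9 188.9]
carrier_tab [160.5 143.8] 0.67 [642.2 200.3 113. ]
carrier_seat [188.5 197.1] 0.97 [513.1 122.4 188.7]
carrier_seat [165.4 147.7] 0.85 [641.3 198.9  68.9]
rail_start_mid [172.6 197.3] 0.93 [515.9 167.1 134.4]
rail_next_mid [315.5 200.6] 0.83 [ 505.4 -153.2  133.4]
bowl_center [244.9 108.5] 0.75 [745.5   3.4  39. ]
bottle_center [329.1 108.9] 0.6 [ 719.4 -193.1  114.6]
lock_center [167.2 271.7] 0.79 [336.4 200.2  36.3]
side [[   1.     0.2   -0.2  319.9]
 [  -0.3    0.5   -0.8 -730.8]
 [  -0.     0.9    0.5  624.2]
 [   0.     0.     0.     1. ]] [[417.2   0.  251.6]
 [  0.  417.2 188.8]
 [  0.    0.    1. ]] ['img', 'z_map', 'mtx', 'world_from_camera', 'shot']
carrier_tab [230.8 160.5] 0.9 [514.2 118.1 172.6]
carrier_tab [271.2 159.6] 0.74 [643.3 201.9 111.9]
carrier_seat [272.9 174.5] 0.9 [646.  195.4  69.4]
carrier_seat [234.2 173.8] 0.63 [521.1 119.6 134.8]
rail_start_mid [230.3 166.7] 0.69 [512.1 117.7 156.7]
rail_next_mid [265.8 245.5] 0.82 [ 507.6 -160.5  135.2]
bowl_center [339.9 219.2] 0.6 [762.7  22.4  12.4]
bottle_center [384.1 256.9] 0.86 [ 717.7 -226.6  105.4]
tray_center [180.1 329.8] 0.76 [ 330.  -229.5   49.9]
```

View pics/top0.png

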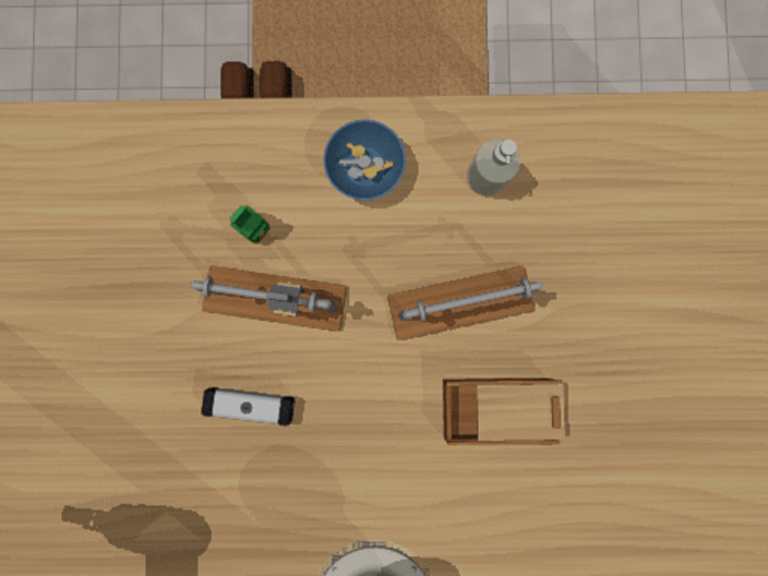

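View pics/side0.png

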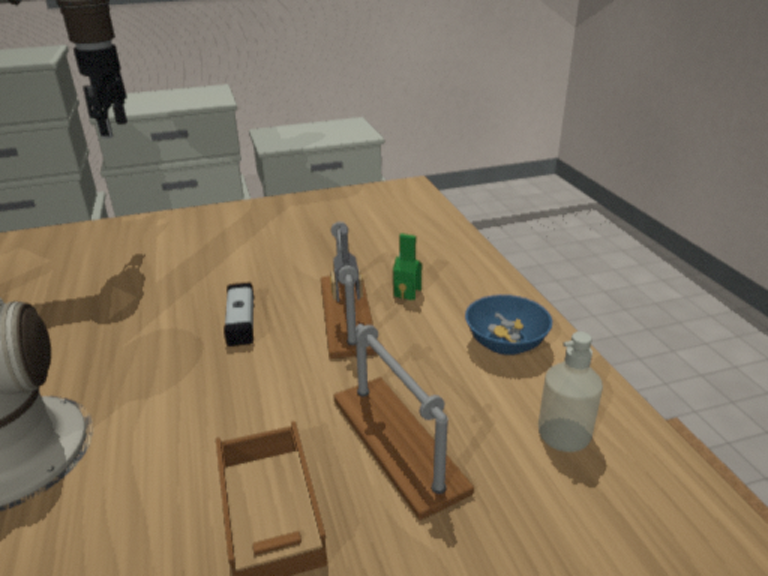

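The candidates for the carrier are the grey one at top px (188,197), astride the left rail, and a green one at (165,147), standing on the bench. The grey one matches the description: it hangs on a rail, and green ones are to be left alone. Next I'll fit both rails and the tab from depth and confirm in a crop.

```bash
python3 - <<'E'
from h import *
np.set_printoptions(precision=2,suppress=True)
ps={n:get_image(n) for n in("top","side")}
save(ps["top"],"crop.png",(120,160,370,235),3)
for n,p in ps.items():
    v,u=np.mgrid[0:384,0:512]; d=p["z_map"]; K=p["mtx"]
    X=np.stack([(u-K[0,2])/K[0,0]*d,-(v-K[1,2])/K[1,1]*d,-d,np.ones_like(d)],-1)@p["world_from_camera"].T
    X=X[...,:3]; ok=(d>0)&(X[...,0]>420)&(X[...,0]<600)
    for nm,lo,hi in(("start",30,270),("next",-290,-20)):
        m=ok&(X[...,1]>lo)&(X[...,1]<hi)
        foot=X[m&(X[...,2]>8)&(X[...,2]<25)]
        (c,s,a)=cv2.minAreaRect(foot[:,:2].astype(np.float32))
        print(n,nm,"foot",np.round(c,1),np.round(s,1),round(a,2),"z",np.median(foot[:,2]))
        q=X[m&(X[...,2]>120)&(X[...,2]<148)]
        l=cv2.fitLine(q[:,:2].astype(np.float32),cv2.DIST_HUBER,0,.01,.01).ravel()
        t=(q[:,:2]-l[2:])@l[:2]
        print("  rod dir",l[:2],"pt",l[2:],"ends",l[2:]+t.min()*l[:2],l[2:]+t.max()*l[:2],"ztop",np.percentile(q[:,2],[50,95]))
        if nm=="start":
            for z0,z1 in((150,175),(175,195),(182,200)):
                q=X[m&(X[...,2]>z0)&(X[...,2]<z1)]; 
                if len(q)>3: print("  tab",z0,len(q),q.mean(0),np.ptp(q,axis=0),q[:,2].max(),cv2.minAreaRect(q[:,:2].astype(np.float32)))
E
```

```text
top start foot [518.  161.5] [229.2  80. ] 81.06 z 15.394104422975147
  rod dir [0.16 0.99] pt [518.35 166.6 ] ends [501.29  61.29] [535.02 269.5 ] ztop [134.11 143.41]
  tab 150 14 [510.6  120.44 163.66] [ 9.84 28.41 23.34] 174.96376088149816 ((508.8213195800781, 128.88766479492188), (9.379632949829102, 28.448026657104492), 12.787824630737305)
  tab 175 70 [512.94 129.87 188.71] [12.94 29.07 11.38] 191.55499702269117 ((513.1248168945312, 130.47486877441406), (29.26912498474121, 9.790321350097656), 81.2406997680664)
  tab 182 69 [512.99 130.06 188.83] [12.94 29.07  8.51] 191.55499702269117 ((513.1248168945312, 130.47486877441406), (29.26912498474121, 9.790321350097656), 81.2406997680664)
top next foot [ 507.9 -152.6] [ 79.9 239.6] 11.85 z 15.236112986668559
  rod dir [ 0.2  -0.98] pt [ 507.73 -152.13] ends [486.15 -49.  ] [ 529.64 -256.81] ztop [134.51 143.44]
side start foot [517.  156.2] [224.   80.1] 80.84 z 15.384246639928733
  rod dir [0.13 0.99] pt [510.83 135.56] ends [500.92  60.08] [525.97 250.78] ztop [133.23 144.21]
  tab 150 43 [509.99 119.34 162.38] [ 7.92 28.01 23.48] 174.57795959906645 ((510.8100891113281, 127.17932891845703), (27.89265251159668, 7.858973979949951), 86.73849487304688)
  tab 175 48 [511.43 122.9  185.2 ] [12.6  31.17 16.14] 191.34978771517552 ((512.7793579101562, 129.1441650390625), (30.36043930053711, 9.747686386108398), 79.00634765625)
  tab 182 34 [511.78 125.02 187.97] [12.6  30.44  9.03] 191.34978771517552 ((513.3175659179688, 129.1777801513672), (29.620956420898438, 9.46422290802002), 75.86711883544922)
side next foot [ 506.7 -153.2] [ 80.8 243.3] 11.67 z 15.288738963148887
  rod dir [ 0.2  -0.98] pt [ 507.6  -170.62] ends [483.   -52.23] [ 525.95 -258.93] ztop [134.11 143.43]
```

View pics/crop.png

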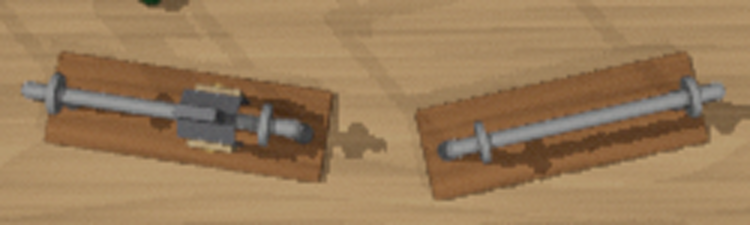

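The crop confirms the grey carrier: tab centre at full-image px (188,197), world ≈ (513,130), tab top ≈190, hanging on the left rail. The right rail is empty, with its middle near (508,-153). I'll work out the first move.

```bash
cat >> h.py <<'E'
from scipy.spatial.transform import Rotation as R
def plan(target,yaw_deg):
    """target TCP xyz (mm); yaw of closing line from world x"""
    s=read_state(); M=R.from_quat(s["ee_rot"]).as_matrix()
    sh=M.T@(np.array(target)-s["position"])/1000
    ycur=np.degrees(np.arctan2(M[1,1],M[0,1]))
    dy=(yaw_deg-ycur+90)%180-90
    print("pos",np.round(s["position"],1),"tool z",np.round(M[:,2],4),"closing yaw",round(ycur,2),"t",round(s["clock"],2),"w",round(s["gripper_width"],1),"gf",round(s["grasp_force"],1),"F",np.round(s["contact_force"],1))
    print("slide m",np.round(sh,4),"roll",round(-dy,2),"j6",round(s["joints"][5],2))
E
python3 -c "
from h import *
plan([513,130,404],-8.9)"
```

```text
pos [161.1 603.9 404.7] tool z [-0. -0. -1.] closing yaw -104.94 t 1.0 w 85.4 gf 0.0 F [-0.7 -0.2 -0.4]
slide m [0.4622 0.3671 0.0007] roll 83.96 j6 -0.26
```

>>> carry_out(slide=[[0.046, 0.037, 0], [0.092, 0.074, 0], [0.138, 0.11, 0], [0.184, 0.147, 0], [0.231, 0.184, 0], [0.277, 0.22, 0], [0.323, 0.257, 0], [0.369, 0.294, 0]], roll=[10.5, 21, 31.5, 42, 52.5, 63, 73.5, 84], claw=[0.085, 0.085, 0.085, 0.085, 0.085, 0.085, 0.085, 0.085])

```text
clock: 2.0
position: [442.6, 223.0, 405.2]
ee_rot: [-0.648, 0.762, -0.0, 0.001]
contact_force: [0.6, 0.7, -0.2]
gripper_width: 85.1
grasp_force: 0.0
```

```bash
python3 -c "
from h import *
plan([513,130,404],-8.9)"
```

```text
pos [442.6 223.  405.2] tool z [ 9.e-04  7.e-04 -1.e+00] closing yaw 170.74 t 2.0 w 85.1 gf 0.0 F [ 0.6  0.7 -0.2]
slide m [ 0.0804 -0.0844  0.0012] roll -0.36 j6 -0.96
```

>>> carry_out(slide=[[0.04, -0.042, 0], [0.08, -0.084, 0], [0.08, -0.084, 0], [0.08, -0.084, 0]], roll=[0, 0, 0, 0], claw=[0.06, 0.05, 0.05, 0.05])

```text
clock: 2.5
position: [512.3, 132.4, 404.6]
ee_rot: [-0.65, 0.76, 0.0, -0.0]
contact_force: [0.8, 1.0, -0.3]
gripper_width: 50.1
grasp_force: 0.0
```

```bash
python3 - <<'E'
from h import *
plan([513,130,324.7],-8.9)
p=get_image("side"); save(p,"s1.png",(150,60,350,260),3)
E
```

```text
pos [512.3 132.4 404.6] tool z [-4.e-04 -0.e+00 -1.e+00] closing yaw 171.01 t 2.5 w 50.1 gf 0.0 F [ 0.8  1.  -0.3]
slide m [ 0.0022 -0.0011  0.0799] roll -0.09 j6 -0.72
```

View pics/s1.png

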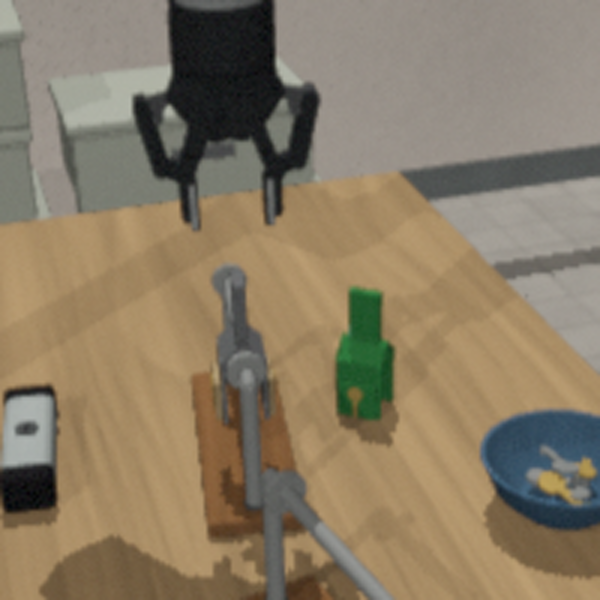

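The open gripper (fingertips at crop px (193,225) and (272,220)) straddles the grey tab (235,290), and the surroundings are clear. I'll descend.

>>> carry_out(slide=[[0.002, -0.001, 0.03], [0.002, -0.001, 0.055], [0.002, -0.001, 0.075], [0.002, -0.001, 0.08], [0.002, -0.001, 0.08], [0.002, -0.001, 0.08], [0.002, -0.001, 0.08]], roll=[0, 0, 0, 0, 0, 0, 0], claw=[0.05, 0.05, 0.05, 0.05, 0.03, 0.02, 0.02])

```text
clock: 3.42
position: [513.2, 130.6, 325.6]
ee_rot: [-0.65, 0.76, -0.0, 0.001]
contact_force: [-0.1, -0.1, -0.0]
gripper_width: 20.0
grasp_force: 0.0
```

```bash
python3 - <<'E'
from h import *
plan([513,130,324.7],-8.9)
p=get_image("side"); save(p,"s2.png",(180,90,290,200),5)
E
```

```text
pos [513.2 130.6 325.6] tool z [ 1.5e-03  8.0e-04 -1.0e+00] closing yaw 171.07 t 3.42 w 20.0 gf 0.0 F [-0.1 -0.1 -0. ]
slide m [0.0006 0.0001 0.0009] roll -0.03 j6 -0.71
```

View pics/s2.png

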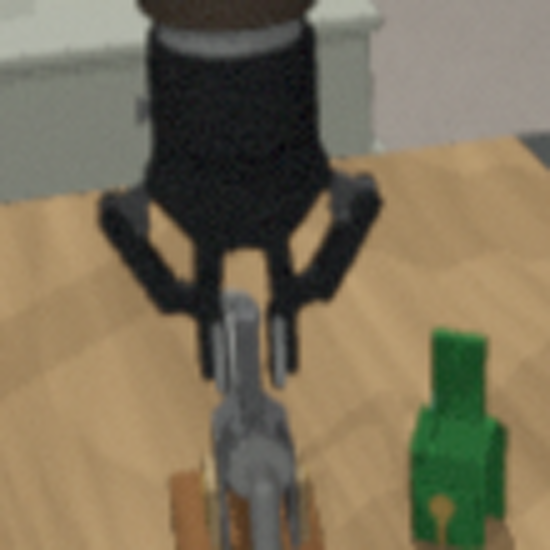

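The tab (crop px (245,350)) stands between the pads (222 to 275) and is well centred. I'll close gently and watch the force.

>>> carry_out(slide=[[0, 0, 0], [0, 0, 0], [0, 0, 0], [0, 0, 0]], roll=[0, 0, 0, 0], claw=[0.014, 0.012, 0.0105, 0.0095])

```text
clock: 3.98
position: [513.2, 130.4, 324.8]
ee_rot: [-0.65, 0.76, -0.0, 0.0]
contact_force: [1.3, 0.2, -0.0]
gripper_width: 10.2
grasp_force: 15.2
```

>>> carry_out(slide=[[0, 0, 0], [0, 0, -0.003]], roll=[0, 0, 0], claw=[0.0095, 0.0095])

```text
invalid input at $.roll: expected 2 entries
```

>>> carry_out(slide=[[0, 0, 0], [0, 0, -0.003]], roll=[0, 0], claw=[0.0095, 0.0095])

```text
clock: 4.22
position: [512.8, 130.3, 327.3]
ee_rot: [-0.65, 0.76, 0.0, -0.001]
contact_force: [1.1, 0.0, -1.6]
gripper_width: 9.7
grasp_force: 15.2
```

The grip is steady at 15 N. I'll lift straight up.

>>> carry_out(slide=[[0, 0, -0.008], [0, 0, -0.02], [0, 0, -0.035], [0, 0, -0.052], [0, 0, -0.068], [0, 0, -0.083], [0, 0, -0.094], [0, 0, -0.097]], roll=[0, 0, 0, 0, 0, 0, 0, 0], claw=[0.0095, 0.0095, 0.0095, 0.0095, 0.0095, 0.0095, 0.0095, 0.0095])

```text
clock: 5.22
position: [513.1, 130.4, 425.7]
ee_rot: [-0.65, 0.76, -0.0, 0.001]
contact_force: [0.6, -0.4, -1.0]
gripper_width: 9.9
grasp_force: 15.2
```

```bash
python3 - <<'E'
from h import *
p=get_image("side"); save(p,"s3.png",(170,60,310,220),3.5)
plan([507.8,-152.6,425],11.8)
E
```

```text
pos [513.  130.5 425.4] tool z [ 8.e-04  6.e-04 -1.e+00] closing yaw 171.06 t 5.28 w 9.7 gf 15.2 F [ 0.1 -0.  -0. ]
slide m [ 0.2804 -0.0388  0.0003] roll -20.74 j6 -0.71
```

View pics/s3.png

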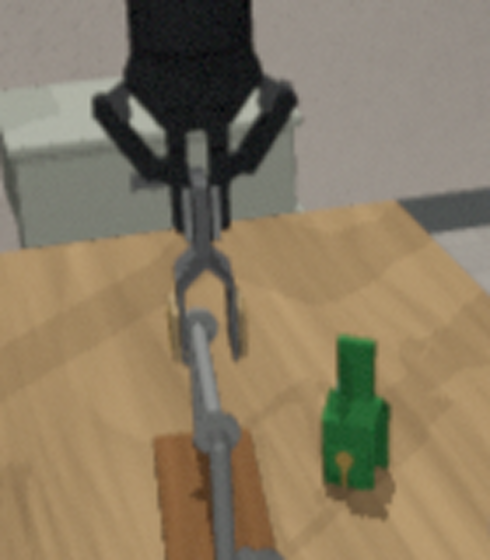

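The carrier hangs straight in the grip at crop px (205,270), well above the rod. I'll carry it across and turn it −20.7°.

>>> carry_out(slide=[[0.015, -0.002, 0], [0.045, -0.006, 0], [0.085, -0.012, 0], [0.125, -0.017, 0], [0.165, -0.023, 0], [0.205, -0.028, 0], [0.24, -0.033, 0], [0.265, -0.037, 0]], roll=[-1, -3, -6, -9, -12, -15, -18, -20.7], claw=[0.0095, 0.0095, 0.0095, 0.0095, 0.0095, 0.0095, 0.0095, 0.0095])

```text
clock: 6.28
position: [508.1, -138.5, 423.9]
ee_rot: [0.776, -0.631, -0.001, 0.001]
contact_force: [-0.1, 0.9, -1.0]
gripper_width: 10.0
grasp_force: 15.2
```

```bash
python3 - <<'E'
from h import *
plan([507.8,-152.6,425],11.8)
E
```

```text
pos [ 508.1 -138.5  423.9] tool z [-1.8e-03  1.0e-04 -1.0e+00] closing yaw -168.22 t 6.28 w 10.0 gf 15.2 F [-0.1  0.9 -1. ]
slide m [ 0.0137  0.0032 -0.0011] roll -0.02 j6 0.16
```

>>> carry_out(slide=[[0.008, 0.002, 0], [0.014, 0.003, 0], [0.014, 0.003, 0], [0.014, 0.003, 0]], roll=[0, 0, 0, 0], claw=[0.0095, 0.0095, 0.0095, 0.0095])

```text
clock: 6.78
position: [508.4, -150.8, 424.7]
ee_rot: [0.776, -0.631, -0.0, -0.0]
contact_force: [0.8, -0.6, -0.4]
gripper_width: 9.9
grasp_force: 15.2
```

```bash
python3 - <<'E'
from h import *
np.set_printoptions(precision=1,suppress=True)
plan([507.8,-152.6,325],11.8)
for n in("top","side"):
    p=get_image(n); save(p,n+"4.png",(190,120,350,300) if n=="side" else (270,130,370,260),3.3)
    for t in("carrier_tab","carrier_seat","rail_next_mid"):
        for d in place_of(p,t)[:3]: print(n,t,d["at"],round(d["conf"],2),at_z(p,d["at"],130 if "rail" in t else 270 if "tab" in t else 230))
E
```

```text
pos [ 508.4 -150.8  424.7] tool z [-0.  0. -1.] closing yaw -168.2 t 6.78 w 9.9 gf 15.2 F [ 0.8 -0.6 -0.4]
slide m [0.  0.  0.1] roll 0.0 j6 0.19
top carrier_tab [158.1, 143.6] 0.94 [610.8 166.8 270. ]
top carrier_tab [164.2, 270.2] 0.25 [373.9 153.9 270. ]
top carrier_seat [163.9, 145.8] 0.8 [614.3 165.1 230. ]
side carrier_tab [266.7, 180.6] 0.6 [ 511.4 -155.8  270. ]
side carrier_tab [272.5, 159.4] 0.54 [546. -86. 270.]
side carrier_seat [263.1, 199.1] 0.83 [ 506.8 -149.3  230. ]
side carrier_seat [272.4, 173.5] 0.5 [552.  -68.7 230. ]
side rail_next_mid [263.1, 247.2] 0.75 [ 503.3 -157.5  130. ]
```

View pics/side4.png

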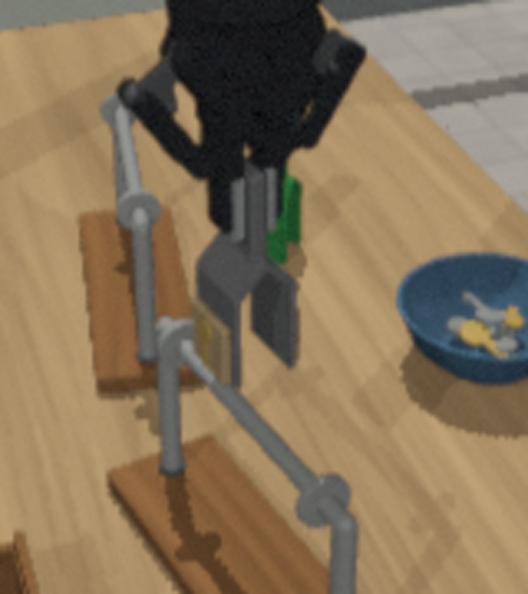

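The carrier is upright above the rod at crop px (245,300), aligned with the rail. I'll lower it.

>>> carry_out(slide=[[0, 0, 0.015], [0, 0, 0.035], [0, 0, 0.055], [0, 0, 0.073], [0, 0, 0.086], [0, 0, 0.093], [0, 0, 0.096], [0, 0, 0.096]], roll=[0, 0, 0, 0, 0, 0, 0, 0], claw=[0.0095, 0.0095, 0.0095, 0.0095, 0.0095, 0.0095, 0.0095, 0.0095])

```text
clock: 8.18
position: [508.5, -151.4, 329.0]
ee_rot: [0.776, -0.631, 0.0, -0.0]
contact_force: [0.2, -0.8, -1.3]
gripper_width: 10.0
grasp_force: 15.2
```

>>> carry_out(slide=[[0, 0, 0.002], [0, 0, 0.0035], [0, 0, 0.0035], [0, 0, 0.0035]], roll=[0, 0, 0, 0], claw=[0.0095, 0.0095, 0.0095, 0.0095])

```text
clock: 8.68
position: [508.3, -151.5, 325.5]
ee_rot: [0.776, -0.631, 0.0, 0.0]
contact_force: [-0.9, -0.3, 1.4]
gripper_width: 9.3
grasp_force: 15.6
```

>>> carry_out(slide=[[0, 0, 0.0007], [0, 0, 0.0007]], roll=[0, 0], claw=[0.0095, 0.0095])

```text
clock: 8.93
position: [508.3, -151.5, 325.5]
ee_rot: [0.776, -0.631, 0.0, 0.0]
contact_force: [-3.3, 1.0, 5.6]
gripper_width: 9.9
grasp_force: 16.2
```

```bash
python3 - <<'E'
from h import *
plan([507.8,-152.6,325],11.8)
p=get_image("side"); save(p,"s5.png",(210,130,330,260),4.5)
E
```

```text
pos [ 508.3 -151.5  325.5] tool z [ 2.e-04 -5.e-04 -1.e+00] closing yaw -168.22 t 8.93 w 9.9 gf 16.2 F [-3.3  1.   5.6]
slide m [0.001  0.0007 0.0005] roll -0.02 j6 0.19
```

View pics/s5.png

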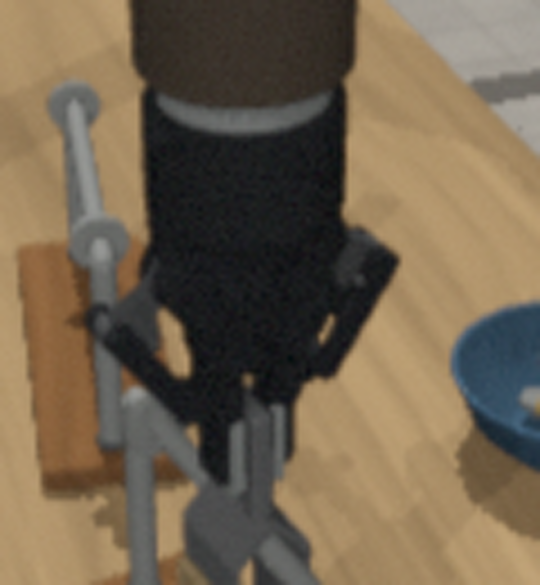

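The roof rests on the rod (crop px (245,540)), with 5.6 N of upward support and the carrier astride the rod. I'll open slowly, then back off.

>>> carry_out(slide=[[0, 0, 0], [0, 0, 0], [0, 0, 0], [0, 0, 0], [0, 0, 0], [0, 0, 0]], roll=[0, 0, 0, 0, 0, 0], claw=[0.0105, 0.012, 0.016, 0.022, 0.03, 0.03])

```text
clock: 9.72
position: [508.4, -151.4, 324.5]
ee_rot: [0.776, -0.631, -0.0, -0.0]
contact_force: [-0.0, 0.4, -0.1]
gripper_width: 30.2
grasp_force: 0.0
```

>>> carry_out(slide=[[0, 0, -0.01], [0, 0, -0.03], [0, 0, -0.06], [0, 0, -0.1], [0, 0, -0.14], [0, 0, -0.16], [0, 0, -0.16], [0, 0, -0.16]], roll=[0, 0, 0, 0, 0, 0, 0, 0], claw=[0.03, 0.03, 0.03, 0.03, 0.03, 0.03, 0.03, 0.03])

```text
clock: 10.72
position: [508.0, -151.3, 483.6]
ee_rot: [0.776, -0.631, -0.001, 0.0]
contact_force: [-0.0, -0.0, 1.0]
gripper_width: 30.0
grasp_force: 0.0
```

```bash
python3 - <<'E'
from h import *
plan([507.8,-152.6,325],11.8)
p=get_image("side"); save(p,"s6.png",(190,100,350,300),3)
v,u=np.mgrid[0:384,0:512]; d=p["z_map"]; K=p["mtx"]
X=(np.stack([(u-K[0,2])/K[0,0]*d,-(v-K[1,2])/K[1,1]*d,-d,np.ones_like(d)],-1)@p["world_from_camera"].T)[...,:3]
q=X[(d>0)&(abs(X[...,0]-508)<40)&(abs(X[...,1]+152)<50)&(X[...,2]>155)&(X[...,2]<205)]
print(len(q),q.mean(0).round(1),q[:,2].max().round(1),cv2.minAreaRect(q[:,:2].astype(np.float32)))
E
```

```text
pos [ 508.  -151.3  483.6] tool z [-1.7e-03  6.0e-04 -1.0e+00] closing yaw -168.25 t 10.72 w 30.0 gf 0.0 F [-0. -0.  1.]
slide m [0.0013 0.0002 0.1586] roll -0.05 j6 0.19
242 [ 505.8 -155.3  175.9] 190.2 ((507.078857421875, -151.12200927734375), (11.711231231689453, 32.954368591308594), 9.288658142089844)
```

View pics/s6.png

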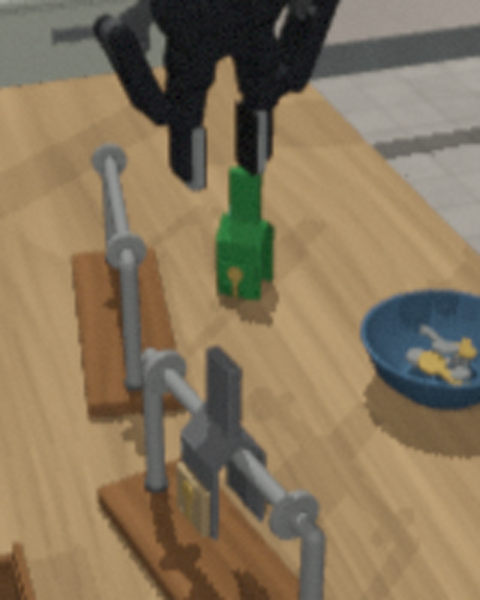

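The carrier hangs astride the new rail (crop px (220,440)), released, with the tab top at z≈190. In the picture the tab leans slightly, so I'll check tilt and rest before handing in.

>>> carry_out(slide=[[0, 0, 0], [0, 0, 0], [0, 0, 0], [0, 0, 0], [0, 0, 0], [0, 0, 0], [0, 0, 0], [0, 0, 0]], roll=[0, 0, 0, 0, 0, 0, 0, 0], claw=[0.03, 0.03, 0.03, 0.03, 0.03, 0.03, 0.03, 0.03])

```text
clock: 11.78
position: [508.3, -151.4, 484.5]
ee_rot: [0.776, -0.631, 0.0, -0.0]
contact_force: [0.7, 0.0, 1.2]
gripper_width: 29.9
grasp_force: 0.0
```

```bash
python3 - <<'E'
from h import *
for k in range(3):
    p=get_image("side")
    v,u=np.mgrid[0:384,0:512]; d=p["z_map"]; K=p["mtx"]
    X=(np.stack([(u-K[0,2])/K[0,0]*d,-(v-K[1,2])/K[1,1]*d,-d,np.ones_like(d)],-1)@p["world_from_camera"].T)[...,:3]
    q=X[(d>0)&(abs(X[...,0]-508)<40)&(abs(X[...,1]+152)<50)&(X[...,2]>155)&(X[...,2]<205)]
    a=np.radians(11.8); c=q[:,:2]-[508,-151.5]
    lx=c@[np.cos(a),np.sin(a)]; ly=c@[-np.sin(a),np.cos(a)]
    for z0 in range(155,190,7):
        m=(q[:,2]>z0)&(q[:,2]<=z0+7); print(z0,m.sum(),"x",lx[m].min().round(1),lx[m].max().round(1),"y",ly[m].min().round(1),ly[m].max().round(1))
save(p,"s7.png",(230,200,290,300),6)
p=get_image("top"); save(p,"t7.png",(260,150,380,240),5)
E
```

```text
155 38 x -6.2 1.8 y -15.2 14.8
162 35 x -6.2 4.4 y -15.1 15.3
169 42 x -6.3 4.2 y -14.8 15.9
176 42 x -6.4 4.3 y -15.6 14.7
183 79 x -5.8 5.3 y -15.0 15.6
155 32 x -6.1 2.0 y -15.3 14.3
162 44 x -6.5 4.1 y -15.9 16.3
169 44 x -6.0 5.3 y -14.5 15.4
176 37 x -6.3 4.3 y -15.0 13.9
183 82 x -6.1 5.1 y -15.1 16.0
155 37 x -6.2 1.7 y -14.7 14.6
162 40 x -6.0 3.4 y -14.9 15.9
169 39 x -6.9 4.0 y -15.3 15.0
176 43 x -6.0 4.6 y -15.3 15.8
183 80 x -5.9 4.8 y -15.0 15.4
```

The tab is vertical, aligned with the rail, centred and still, so I'm handing in.

```bash
python3 -c "
from bench import *
print(job_done())"
```

```text
the job is handed in; nothing more can be done
None
```

The grey carrier now hangs released, upright and still near the middle of the next rail; the bowl, bottle, lock and tray were not touched, and the job is handed in (no verdict was returned).

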